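Load the slide carrier and wind it against the spring stop with the inner drive knob

ROBOT

A 6-joint arm with a two-finger parallel gripper is mounted at the origin on the work surface. World frame = base frame: x ahead of the robot, y to its left, z up, the work surface at z = 0. Lengths are in m, angles in degrees, forces in N, time in s.
With the tool pointing down it reaches from about 0.25 to 0.725 m from the base axis. Payload 9.7 kg.
Tool frame: the origin (TCP) lies midway between the tips of the shut fingers; the grasp point (between the pads) lies 19 mm behind it; x points along the fingers, y is the direction in which the jaws open and shut, and the axes are right-handed (so a half turn about x gives the same grasp; the last joint's range is limited). The gripper opens to 85 mm and grips with 20 to 120 N. Pads are 22 mm wide; open, the fingers measure 114 mm over their backs; the gripper's body (76 mm by 85 mm) begins 54 mm behind the grasp point. The pads swing forward as they close: fully open they stand 13 mm farther back than shut.
Start: joints at [-71.562, 4.979, 10.078, 95.1, 0, 90], TCP at [0.174, -0.522, 0.231] pointing down, gripper open.
Joint ranges: [-179.16, 179.16], [-48.56, 103.87], [-65.8, 70.77], [-126.05, 130.52], [-82.76, 87.17], [-180, 180]. Speed limits (degrees/s): [127.2, 127.2, 147.25, 180, 180, 180].

INTERFACE

Orientations are given as [roll, pitch, yaw] about the fixed x, y, z axes, in that order (R = Rz(yaw) Ry(pitch) Rx(roll)).
In Python, from workcell import bot, cams gives the robot as it stands.
- The arm moves only by the tool apply_moves, never from a script. Its argument "commands" is a list of rows, each a list of 5 numbers: the shift along the tool's x, y, z in m, then the turn about the tool's x in rad, then the opening, from -1 (shut) to 1 (fully open). In form: [[tx, ty, tz, roll, hand], ...]. A call has 1 to 12 rows; each row is the pose to reach, as a shift and turn from the pose measured when the call began, along the tool's axes at that moment; what a row does not reach only later rows make up. A row lasts 1/10 s, in which the tool goes at most 50 mm and 8.59 degrees, less where a joint would pass 70% of its speed; a pose out of reach is approached as far as the arm can. A call with a gripper value outside its range is refused whole. The fingers move at their own pace and stop on an object; "newtons" is the grip in N (left out, the last holds). Time passes only in rows, so rows that repeat a pose let the fingers close. It gives the time, the measured TCP pose, the force and the opening at its end, in the units of the state.
- bot.get_obs(): the state, without advancing time (a new reading comes with each control period).
- cams.camera(name): name is "side" or "top" or "wrist"; returns a dict with "frame" (480x640x3 uint8, blue, green, red), "depth" (480x640 float32, m along the optical axis (not along the pixel's ray), 0 where there is no reading), "camera_matrix" (3x3 intrinsics, pixels), "D" ([k1, k2, p1, p2, k3] as OpenCV has them; the pictures are not rectified), "R" (3x3) and "t" (3): a world point X has camera coordinates R X + t; the wrist camera has in their place "mount" (4x4, takes a point from camera to tool coordinates, whose origin is the TCP and whose axes are the tool frame's). Camera axes: x right, y down, z forward; pixel columns grow to the right and rows downward; lengths in m; the calibration is good to about 2 mm. A picture is of the moment at which its call begins: read the wrist's pose just before it.
- bot.job_done(): hands the job in, once; it reports no verdict.
Trained networks look in the newest picture that a camera, given by its name, has taken for a name from the list of things; names that differ only in an ending like _2 or _b are one class to them, and where a whole thing is asked for, a point or a joint stands for the part that bears it (a point fixed in the world has none). Each returns a list of dicts, best first, with "confidence" (0 to 1); they miss things now and then, are a little off and sometimes report something else, mostly with a low value. They report only what shows in the picture. A call takes as long as a camera call. They do not tell look-alikes from the thing itself.
- cams.spot_in(name, camera): "rect" ([left, top, right, bottom] in pixels, round what is visible of it).
The state is a dict: "time": time; "q": joint angles; "qd": joint speeds; "joint_efforts": joint torques, N m; "ee_pos": TCP position; "tcp_rot": TCP orientation; "wrist_force": force on the tool from outside, world axes, zero at the start; "torque": the same for the moment, N m; "opening": finger opening in m.
Only numpy, scipy, OpenCV 4.12 (cv2) and the standard library are available. Lean on these libraries where they do the work, as an engineer would, in place of code of your own. Each camera call takes 0.05 s, during which the arm holds its last target. There are 200 camera calls.

TASK

Set the slide carrier down in the channel of the stage carriage, slide it back against the channel's closed end and let go of it. Then turn only the inner (upper, silver) drive knob clockwise until the carrier is felt to push the brass spring pin in a little way, gently and well short of the end of its travel, and let go so that it stays there. Drive the carriage by the knob alone, leave the black outer knob just where it is set, and do not disturb the other things on the bench.

Things in the scene. Friction and masses are not known exactly. Their poses are not given: they have to be found in the camera images.
- carrier_mid (a point): Loose slide carrier, about 140 g: flat silver bar 26 (x) x 76 (y) x 12 (z) mm with two small glass windows; on its middle a blue grip block 14 (x) x 30 (y) mm, from 12 to 36 mm above the underside. The point is the centre, 18 mm above the underside; z up, y along the bar. Its two ends are alike. It starts flat on the bench.
- carriage: Black carriage with a channel for the carrier. Origin: middle of the channel floor, about 45 mm above the bench; +y along the channel to the spring stop, z up. 32 mm wide between lips 6 mm high; closed at y = -42 mm by a wall 8 mm high, open to the stop. A carrier centred on the origin is 4 mm off that wall; the carriage itself gives only above 15 N. Moves along +y 12 mm per rad of the inner knob.
- inner_grip (a point): Inner knob: silver upright cylinder, diameter 34 mm, 34 mm tall, red mark on top. The point is on its vertical axis, 15 mm below its top, 23 mm above the outer knob's top face, 85 mm above the bench. Clockwise from above drives the carriage to the stop; 0.7 to 2.4 rad is needed. It holds where it is left.
- inner_knob: The same inner knob; origin on its axis at its underside, z up. Steady turning friction about 0.20 N m. When the carrier is pushed home on the spring pin, the turning torque jumps by about 0.06 N m, then grows 0.43 N m per radian: 0.07 to 0.13 N m above free turning, read the same way (turning or paused), is a good place to stop. The jump comes at a different angle each time.
- outer_mark (a point): White mark on the top face of the black outer knob, 30 mm off its axis. That knob is a cylinder of diameter 68 mm, 22 mm tall, on the same vertical axis just below the inner knob; its top face is 62 mm above the bench. It turns very easily (0.04 N m) and moves the stop block sideways, 8 mm per rad. It is to stay put: the mark must not shift by 3 mm.
- stop: Steel block 34 x 30 x 50 mm holding a silver sleeve (diameter 16 mm) and in it a brass spring pin (12 mm) aimed along -y at the carrier's end. Origin: centre of the block's underside, +y as the carriage's. The pin's reach differs each time: tip 75 to 89 mm from the origin. Push: 5 N to start it, then 3 N per mm, travel 6 mm. Wanted: 4 to 15 N (0 to 3.3 mm in); over 18 N harms it.
- objective: Bystander: chrome microscope objective, 30 mm diameter, 45 mm tall, standing near the knobs. Origin: centre of its underside.
- reagent: Bystander: amber bottle, diameter 52 mm, 100 mm tall. Origin: centre of its underside.
- dish: Bystander: shallow glass dish, diameter 90 mm, 16 mm tall. Origin: centre of its underside.
- slide_box: Bystander: green slide box 85 x 60 x 35 mm. Origin: centre of its underside.
There are look-alikes about, which are no part of the job. Of the things like the part that bears carrier_mid, leave any that is orange; of the rest the smaller one is meant.

How it is judged (in metres and radians):
On the way, in this order (a step that is already met when the one before it is completed fails the run):
1. the carrier lies flat in the channel, back against its closed end (within 2 mm), let go, not yet on the pin (x of carrier_mid in the frame of carriage between -0.006 and 0.006 m and y of carrier_mid in the frame of carriage between -0.0065 and -0.002 m and z of carrier_mid in the frame of carriage between 0.014 and 0.022 m and contact force between the fingers and carrier below 0.1 N and contact force between stop and carrier below 0.5 N and angle between carrier_mid's own z axis and vertical below 0.06 rad), for 0.2 s.
2. the carrier presses on the spring pin (contact force between stop and carrier above 4 N), for 0.2 s.
At the end, for the whole second after the job is handed in: The carrier lies flat in the carriage's channel, within 2 mm of its closed end, at rest and released, pressed on the spring pin with 4 to 15 N (pin pushed in by up to about 3.3 mm); the outer knob's mark is within 3 mm of where it was, and the bystanders are where they stood (x of carrier_mid in the frame of carriage between -0.006 and 0.006 m and y of carrier_mid in the frame of carriage between -0.0065 and -0.002 m and z of carrier_mid in the frame of carriage between 0.014 and 0.022 m and contact force between stop and carrier between 4 and 15 N and angle between carrier_mid's own z axis and vertical below 0.06 rad and distance of outer_mark from where it was at the start of the episode below 0.003 m and linear speed of each of carriage, carrier below 0.003 m/s); the robot touches nothing.
It fails at once if the spring pin is pressed with more than 18 N (contact force between stop and carrier above 18 N).
It fails at once if the outer knob is turned (its mark shifts by more than 3 mm) (distance of outer_mark from where it was at the start of the episode above 0.003 m).
It fails at once if the fingers push the carriage itself with more than 8 N (contact force between the fingers and carriage above 8 N).
It fails at once if the fingers hold or push the carrier while it presses on the pin (contact force between each of the fingers, stop and carrier above 1 N).
It fails at once if a bystander (objective, bottle, dish, slide box) is shifted by more than 15 mm (distance of any of objective, reagent, dish, slide_box from where it was at the start of the episode above 0.015 m).
It also fails if it takes over 66 s, if anything falls off the work surface, if the arm or the gripper's body presses on something with over 40 N, if the wrist force passes 120 N, or if a joint passes its speed limit or range.

## Working session

There is one attempt and no reset: what is moved stays moved. The work goes in short steps, Python scripts to look and compute and a tool call to move; the robot and the scene stay as the last step left them, time stands still between calls to the robot, and variables do not carry over. Pictures are saved under pics/ and viewed, about 8 in all and at most 12, crops included, and the job is handed in when it is done.

Besides the shell and the picture viewer there is one more tool, called after "Emit:" by a JSON object that holds its "name" and its "arguments", one argument or row to a line. apply_moves: Moves the arm, as the interface text tells. Its arguments: {"type":"object","properties":{"commands":{"type":"array"},"newtons":{"type":"number"}},"required":["commands"]}

```bash
ls; mkdir -p pics; cat > h.py <<'E'
import numpy as np, cv2
from workcell import bot, cams
def snap(n,fn=None):
    c=cams.camera(n)
    if fn: cv2.imwrite('pics/'+fn,c['frame'])
    return c
def pts(c,uv):
    uv=np.atleast_2d(np.array(uv,float))
    n=cv2.undistortPoints(uv[:,None],np.array(c['camera_matrix']),np.array(c['D']))[:,0]
    return np.c_[n,np.ones(len(n))]
def cloud(c,rect=None):
    h,w=c['depth'].shape
    l,t,r,b=rect or (0,0,w,h)
    V,U=np.mgrid[t:b,l:r]; uv=np.c_[U.ravel(),V.ravel()]
    z=c['depth'][t:b,l:r].ravel(); P=pts(c,uv)*z[:,None]
    W=(P-np.array(c['t']))@np.array(c['R']); W[z==0]=np.nan
    return W.reshape(b-t,r-l,3)
def atz(c,uv,z):
    R=np.array(c['R']);C=-R.T@np.array(c['t']); d=pts(c,uv)@R
    return C+d*((z-C[2])/d[:,2])[:,None]
E
python3 - <<'E'
from h import *
print(bot.get_obs())
for n in('top','side'):
    c=snap(n,n+'0.png')
    np.savez(n+'0.npz',**{k:v for k,v in c.items()})
    for t in ['carrier_mid','carriage','inner_grip','outer_mark','stop','objective','reagent','dish','slide_box']:
        for d in cams.spot_in(t,n)[:3]: print(n,t,np.round(d['rect']),round(d['confidence'],2))
E
```

```text
pics
{'time': 0.0, 'q': array([-7.15625330e+01,  5.01157107e+00,  1.00345283e+01,  9.50989622e+01,
        2.59213499e-04,  9.00016360e+01]), 'qd': array([-0.0592179 , -0.05257994,  0.05456568, -0.01423938, -0.04074497,
        0.02077084]), 'joint_efforts': array([-4.04311795e-04, -5.20390284e+01,  4.64799392e+01,  1.63260510e-02,
       -1.04722099e-04,  2.57082070e-05]), 'ee_pos': array([ 0.17387861, -0.52155534,  0.23057921]), 'tcp_rot': array([-90.1937694 ,  89.92399461, 108.24206148]), 'wrist_force': array([ 0.59523881, -0.0643188 ,  0.58885901]), 'torque': array([-0.00541919, -0.02150908,  0.01589564]), 'opening': 0.08547139147693258}
top carrier_mid [133. 274. 174. 294.] 0.98
top carrier_mid [144. 198. 173. 252.] 0.89
top carrier_mid [134. 320. 163. 359.] 0.84
top carriage [343. 228. 388. 272.] 0.85
top inner_grip [415. 239. 437. 260.] 0.56
top outer_mark [406. 232. 444. 268.] 0.78
top outer_mark [133. 272. 172. 292.] 0.48
top stop [280. 235. 332. 269.] 0.83
top objective [469. 248. 490. 260.] 0.65
top objective [279. 231. 333. 272.] 0.25
top reagent [218. 136. 252. 166.] 0.77
top dish [298. 127. 344. 174.] 0.7
side carrier_mid [193. 207. 223. 228.] 0.62
side carrier_mid [279. 192. 323. 220.] 0.57
side carrier_mid [247. 198. 263. 225.] 0.55
side carriage [299. 280. 355. 325.] 0.8
side inner_grip [340. 313. 360. 342.] 0.84
side outer_mark [324. 327. 370. 365.] 0.92
side stop [286. 238. 327. 280.] 0.97
side objective [360. 399. 381. 431.] 0.61
side reagent [366. 186. 388. 238.] 0.82
side dish [388. 249. 431. 283.] 0.56
side slide_box [424. 292. 486. 333.] 0.88
side slide_box [286. 237. 326. 279.] 0.39
```

View pics/top0.png

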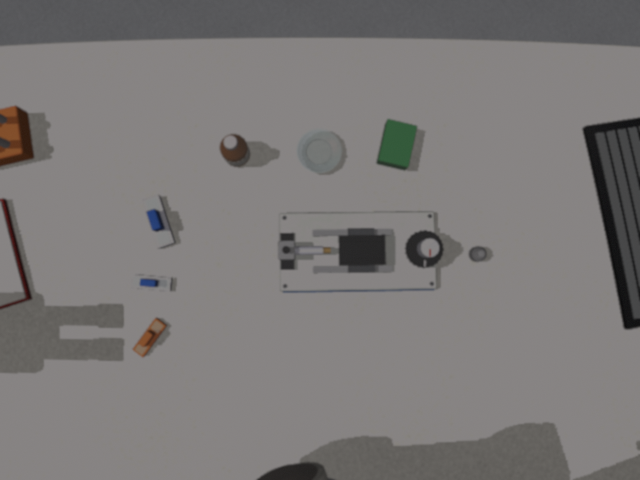

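```bash
python3 - <<'E'
import cv2,numpy as np
a=cv2.imread('pics/top0.png')
p=cv2.resize(a[185:375,110:200],None,fx=3,fy=3,interpolation=2)
q=cv2.resize(a[215:290,270:500],None,fx=2,fy=2,interpolation=2)
o=np.zeros((570,740,3),np.uint8);o[:,:270]=p;o[:150,275:735]=q
s=cv2.imread('pics/side0.png')[180:390,180:410]; o[150:570,275:735]=cv2.resize(s,None,fx=2,fy=2)
cv2.imwrite('pics/c1.png',o)
E
```

```text
(no output)
```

View pics/c1.png

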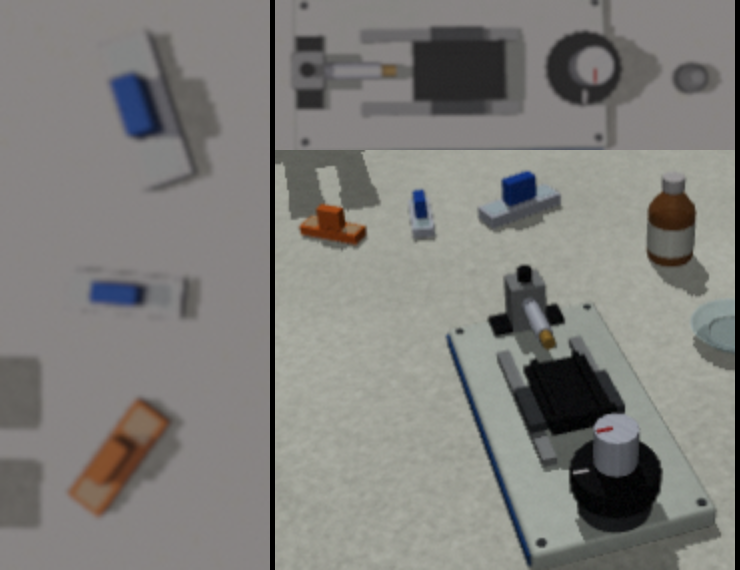

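Candidates in the top view are a large silver/blue bar at (158,222), a small silver/blue bar at (155,283) and an orange one at (150,338). I choose the small one at (155,283), and the crop confirms it. The stage has the stop at left (290,250), the carriage at (362,250) and the knob at (425,249).

```bash
python3 - <<'E'
from h import *
for n in('top','side'):
    c=dict(np.load(n+'0.npz')); print(n,'cam at',-c['R'].T@c['t'])
    W=cloud(c); g=c['frame'].astype(int)
    def fit(m,name):
        P=W[m]; P=P[~np.isnan(P[:,0])]
        if len(P)<8: print(name,len(P));return
        r=cv2.minAreaRect((P[:,:2]*1000).astype(np.float32)); 
        u,s,v=np.linalg.svd(P[:,:2]-P[:,:2].mean(0),full_matrices=False)
        print(n,name,len(P),'mean',P.mean(0).round(4),'med z',np.median(P[:,2]).round(4),'rect',np.round(r[0],1),np.round(r[1],1),round(r[2],1),'axis',np.degrees(np.arctan2(v[0,1],v[0,0])).round(1))
    def box(l,t,r,b):
        m=np.zeros(W.shape[:2],bool); m[t:b,l:r]=1; return m
    B,G,R=g[...,0],g[...,1],g[...,2]
    blue=(B>R+40)
    if n=='top':
        cb=box(125,265,185,302); Z=W[...,2]
        fit(cb&blue&(Z>.028),'grip'); fit(cb&(Z>.006),'carrier all'); fit(cb&(Z>.006)&(Z<.02),'bar')
        kb=box(395,225,455,275)
        fit(kb&(Z>.09),'inner top'); fit(kb&(Z>.055)&(Z<.07),'outer top'); fit(kb&(R>G+40),'red')
        ca=box(330,220,400,280)
        fit(ca&(Z>.035)&(Z<.06)&(B<60),'carriage'); print(np.nanpercentile(Z[ca&(B<60)],[5,25,50,75,95]).round(4))
        st=box(270,225,338,275); fit(st&(Z>.06),'stop high'); fit(st&(Z>.04)&(Z<.075)&box(296,225,338,275),'pin'); 
        print('Z row 250',Z[250,275:400:4].round(3)); print(Z[[60,200,400,320],[300,60,300,400]])
        fit(box(460,240,500,268)&(Z>.02),'obj')
        fit(box(270,200,445,300)&(Z>.008)&(Z<.03),'plate')
    else:
        cb=box(185,200,270,235); Z=W[...,2]
        fit(box(243,190,268,232)&blue&(Z>.014),'grip');fit(box(243,190,268,232)&(Z>.006),'carrier all')
        kb=box(335,305,365,345); fit(kb&(Z>.09),'inner top'); fit(box(320,320,375,370)&(Z>.055)&(Z<.068),'outer')
        fit(box(286,230,335,282)&(R>B+30)&(Z>.03),'pin brass')
        fit(box(290,270,360,330)&(B<70)&(Z>.03)&(Z<.07),'carriage')
E
```

```text
top cam at [0.51440486 0.01310854 1.02486306]
top grip 91 mean [0.5048 0.3147 0.0349] med z 0.0351 rect [504.7 314.9] [28.5 11.5] 85.2 axis -93.2
top carrier all 533 mean [0.5053 0.314  0.0169] med z 0.0123 rect [505.5 315.5] [77.4 26.4] 84.6 axis -96.3
top bar 402 mean [0.5052 0.3141 0.0115] med z 0.0113 rect [505.5 315.5] [77.4 26.4] 84.6 axis -96.3
top inner top 298 mean [ 0.5639 -0.2007  0.0985] med z 0.0987 rect [ 564.  -200.9] [32.6 33.6] 88.5 axis 97.9
top outer top 735 mean [ 0.5633 -0.1982  0.0605] med z 0.0606 rect [ 564.4 -200.9] [68.7 67.5] 80.6 axis -162.9
red 0
top carriage 1400 mean [ 0.5631 -0.0871  0.0451] med z 0.0445 rect [560.5 -86.2] [83.7 67.9] 86.9 axis -89.5
[0.038  0.0427 0.0445 0.0474 0.0515]
top stop high 330 mean [0.5626 0.0514 0.0702] med z 0.0691 rect [562.8  29.3] [32.9 76.4] 0.1 axis -89.3
top pin 293 mean [0.5631 0.0057 0.0558] med z 0.0559 rect [563.1   3.8] [62.6 15. ] 89.4 axis -89.7
Z row 250 [0.    0.067 0.084 0.081 0.067 0.06  0.057 0.057 0.059 0.057 0.06  0.057
 0.057 0.053 0.016 0.018 0.045 0.043 0.045 0.044 0.048 0.044 0.041 0.046
 0.043 0.04
[... 300 characters left out ...]

side cam at [ 0.37556345 -0.7036879   0.58142365]
side grip 73 mean [0.5032 0.3051 0.0294] med z 0.0328 rect [504.4 310.7] [34.  12.9] 80.2 axis -95.8
side carrier all 211 mean [0.5022 0.3022 0.0177] med z 0.0119 rect [503.2 311.6] [79.9 25.9] 85.0 axis -95.7
side inner top 386 mean [ 0.5625 -0.207   0.0983] med z 0.0994 rect [ 563.5 -203.9] [34.2 32.2] 70.3 axis -104.8
side outer 867 mean [ 0.5602 -0.2145  0.061 ] med z 0.0613 rect [ 563.2 -207.5] [62.9 69.4] 71.2 axis -19.3
side pin brass 50 mean [ 0.5628 -0.0249  0.0537] med z 0.0548 rect [562.8 -23.1] [ 9.8 13.9] 8.9 axis -75.2
side carriage 1599 mean [ 0.5594 -0.092   0.0452] med z 0.0453 rect [563.3 -96.4] [ 84.9 167.9] 1.1 axis -94.9
```

```bash
cat >> h.py <<'E'
from scipy.spatial.transform import Rotation as Ro
def tool():
    o=bot.get_obs(); return o,Ro.from_euler('xyz',o['tcp_rot'],degrees=True).as_matrix(),np.array(o['ee_pos'])
def plan(target,jaw):  # jaw: desired tool-y angle in world, deg (mod 180)
    o,R,p=tool(); s=R.T@(np.array(target)-p)
    a=np.degrees(np.arctan2(R[1,1],R[0,1])); d=(a-jaw+90)%180-90  # roll + about down axis = clockwise
    print('t',o['time'],'p',p.round(4),'q6',o['q'][5].round(1),'q1',o['q'][0].round(1),'jaw',a.round(2),'shift',s.round(4),'roll rad',np.radians([d,d-180,d+180]).round(3),'F',np.round(o['wrist_force'],2),'T',np.round(o['torque'],3),'open',round(o['opening'],4))
    print(R.round(3).tolist())
def wristcam(fn=None):
    o,R,p=tool(); c=snap('wrist',fn); M=np.array(c['mount'])
    Rw=R@M[:3,:3]; C=R@M[:3,3]+p; c['R']=Rw.T; c['t']=-Rw.T@C; return c
E
python3 - <<'E'
from h import *
plan([.44,.31,.22],-5.5)
c=wristcam('w0.png'); print(np.array(c['mount']).round(3)); print(c['camera_matrix'])
E
```

```text
t 1.0 p [ 0.174  -0.5218  0.2313] q6 90.0 q1 -71.6 jaw -71.56 shift [ 0.0113 -0.7049 -0.5155] roll rad [-1.153 -4.295  1.989] F [-0.67 -0.23 -0.18] T [ 0.011  0.039 -0.009] open 0.0855
[[-0.0, 0.316, -0.949], [-0.0, -0.949, -0.316], [-1.0, 0.0, 0.0]]
[[-0.    -0.303  0.953 -0.142]
 [ 1.    -0.001 -0.    -0.001]
 [ 0.001  0.953  0.303 -0.077]
 [ 0.     0.     0.     1.   ]]
[[378.59120239   0.         317.12550643]
 [  0.         378.59120239 236.69373839]
 [  0.           0.           1.        ]]
```

Emit:
{"name": "apply_moves", "arguments": {
  "commands": [
    [0,-0.06,-0.05,-0.1,1],
    [0,-0.1,-0.08,-0.2,1],
    [0,-0.14,-0.12,-0.3,1],
    [0,-0.18,-0.15,-0.4,1],
    [0,-0.22,-0.18,-0.5,1],
    [0,-0.26,-0.22,-0.6,1],
    [0,-0.3,-0.25,-0.7,1],
    [0,-0.34,-0.28,-0.8,1],
    [0,-0.38,-0.32,-0.9,1],
    [0,-0.42,-0.35,-1.0,1],
    [0,-0.46,-0.38,-1.1,1],
    [0,-0.5,-0.42,-1.153,1]
  ]
}}

```text
time: 2.25
ee_pos: [0.3931, 0.0388, 0.2318]
tcp_rot: [96.7, 89.9, 1.4]
wrist_force: [2.6, -1.9, 0.8]
opening: 0.0853
```

```bash
python3 - <<'E'
from h import *
plan([.505,.314,.16],-5.5)
E
```

```text
t 2.25 p [0.3931 0.0388 0.2318] q6 100.9 q1 5.6 jaw -5.26 shift [ 0.0719  0.0861 -0.2843] roll rad [ 0.004 -3.137  3.146] F [ 2.57 -1.88  0.81] T [-0.046 -0.039  0.003] open 0.0853
[[0.001, 0.996, -0.092], [0.0, -0.092, -0.996], [-1.0, 0.001, -0.0]]
```

Emit:
{"name": "apply_moves", "arguments": {
  "commands": [
    [0.01,0.013,-0.045,0.004,1],
    [0.02,0.027,-0.09,0.004,1],
    [0.03,0.04,-0.135,0.004,1],
    [0.045,0.054,-0.18,0.004,1],
    [0.06,0.068,-0.225,0.004,1],
    [0.072,0.081,-0.265,0.004,1],
    [0.072,0.086,-0.284,0.004,1],
    [0.072,0.086,-0.284,0.004,1],
    [0.072,0.086,-0.284,0.004,1]
  ]
}}

```text
time: 3.15
ee_pos: [0.5047, 0.3137, 0.1597]
tcp_rot: [61.4, 89.9, -34.1]
wrist_force: [-0.3, -0.3, 0.1]
opening: 0.0856
```

```bash
python3 - <<'E'
from h import *
c=wristcam('w1.png'); g=c['frame'].astype(int); W=cloud(c); Z=W[...,2]
cv2.imwrite('pics/w1.png',c['frame'])
B,R=g[...,0],g[...,2]
near=(abs(W[...,0]-.505)<.03)&(abs(W[...,1]-.315)<.05)
for nm,m in(('blue top',near&(Z>.031)&(Z<.042)&(B>R+30)),('bar',near&(Z>.006)&(Z<.016)),('all',near&(Z>.006)&(Z<.05))):
    P=W[m]; r=cv2.minAreaRect((P[:,:2]*1000).astype(np.float32)); print(nm,len(P),P.mean(0).round(4),np.round(r[0],1),np.round(r[1],1),round(r[2],2),'z',np.percentile(P[:,2],[5,50,95]).round(4))
plan([.505,.314,.014],-5.5)
print('floor z',np.nanmedian(Z[(abs(W[...,0]-.505)<.06)&(abs(W[...,1]-.315)<.08)&~near]))
E
```

```text
blue top 711 [0.5039 0.3163 0.0349] [503.8 315.7] [29.9 12.6] 84.66 z [0.0336 0.035  0.0361]
bar 2214 [0.5045 0.3198 0.0113] [504.2 315.9] [75.7 26.1] 84.49 z [0.01   0.0113 0.0127]
all 3037 [0.5044 0.3192 0.0175] [504.2 315.9] [75.7 26.1] 84.49 z [0.0101 0.0117 0.0356]
t 3.2 p [0.5047 0.3132 0.1601] q6 127.3 q1 31.8 jaw -5.49 shift [ 0.1461 -0.     -0.0008] roll rad [ 0.    -3.141  3.142] F [ 0.8   0.27 -0.  ] T [-0.    -0.002  0.001] open 0.0856
[[0.001, 0.995, -0.096], [-0.0, -0.096, -0.995], [-1.0, 0.001, 0.0]]
floor z 0.1916441333105937
```

View pics/w1.png

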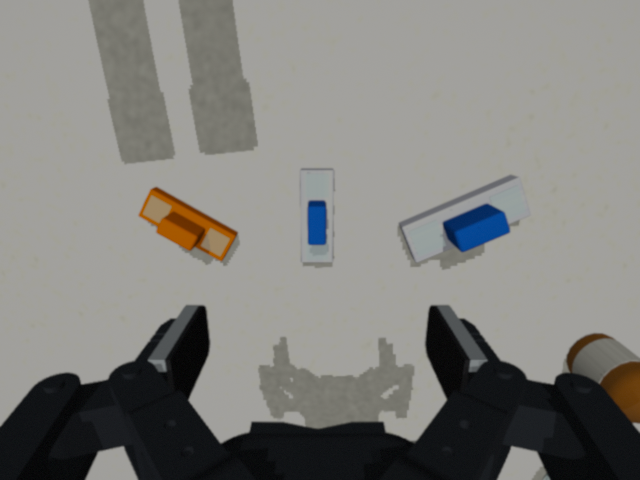

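The grip block is centred at column 317, between the fingers. I'll half-close the fingers so they clear the look-alikes, then descend and grip.

Emit:
{"name": "apply_moves", "arguments": {
  "commands": [
    [0,-0.001,-0.003,0,-0.1],
    [0.02,-0.001,-0.003,0,-0.1],
    [0.05,-0.001,-0.003,0,-0.1],
    [0.085,-0.001,-0.003,0,-0.1],
    [0.115,-0.001,-0.003,0,-0.1],
    [0.135,-0.001,-0.003,0,-0.1],
    [0.146,-0.001,-0.003,0,-0.1],
    [0.146,-0.001,-0.003,0,-0.1],
    [0.146,-0.001,-0.003,0,-1],
    [0.146,-0.001,-0.003,0,-1],
    [0.146,-0.001,-0.003,0,-1],
    [0.146,-0.001,-0.003,0,-1]
  ],
  "newtons": 30
}}

```text
time: 4.4
ee_pos: [0.5051, 0.3167, 0.0159]
tcp_rot: [111.9, 89.8, 16.4]
wrist_force: [-0.9, -1.4, 7.2]
opening: 0.0133
```

Emit:
{"name": "apply_moves", "arguments": {
  "commands": [
    [0,0,0,0,-1],
    [-0.01,0,0,0,-1],
    [-0.05,0,0,0,-1],
    [-0.1,0,0,0,-1],
    [-0.14,0,0,0,-1],
    [-0.16,0,0,0,-1],
    [-0.16,0,0,0,-1]
  ]
}}

```text
time: 5.1
ee_pos: [0.5056, 0.3173, 0.18]
tcp_rot: [121.4, 89.4, 25.9]
wrist_force: [-0.2, -0.1, -1.8]
opening: 0.0136
```

```bash
python3 - <<'E'
from h import *
c=wristcam('w2.png')
plan([.563,-.07,.2],0)
E
```

```text
t 5.15 p [0.505  0.3169 0.1772] q6 127.6 q1 32.1 jaw -5.49 shift [-0.0234  0.0949  0.3795] roll rad [-0.096 -3.237  3.046] F [ 1.8  -0.25 -1.53] T [ 0.006 -0.014 -0.003] open 0.0132
[[0.006, 0.995, -0.096], [0.002, -0.096, -0.995], [-1.0, 0.006, -0.003]]
```

View pics/w2.png

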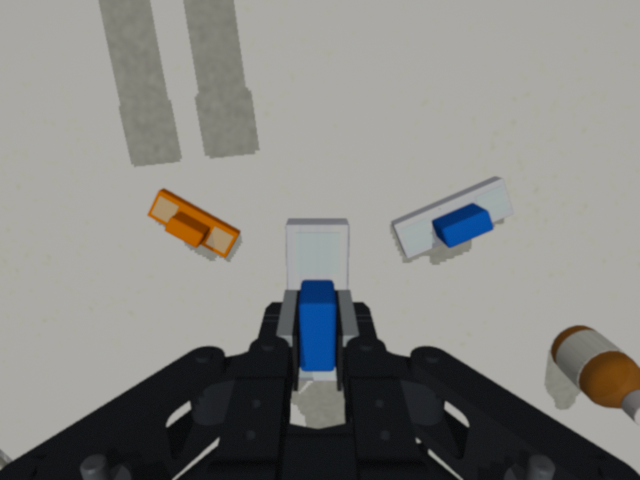

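Emit:
{"name": "apply_moves", "arguments": {
  "commands": [
    [-0.02,0.01,0.04,-0.01,-1],
    [-0.023,0.02,0.085,-0.02,-1],
    [-0.023,0.03,0.13,-0.03,-1],
    [-0.023,0.04,0.175,-0.04,-1],
    [-0.023,0.05,0.22,-0.05,-1],
    [-0.023,0.06,0.265,-0.06,-1],
    [-0.023,0.07,0.31,-0.07,-1],
    [-0.023,0.08,0.355,-0.08,-1],
    [-0.023,0.09,0.4,-0.09,-1],
    [-0.023,0.098,0.44,-0.096,-1],
    [-0.023,0.104,0.475,-0.096,-1],
    [-0.023,0.104,0.479,-0.096,-1]
  ]
}}

```text
time: 6.35
ee_pos: [0.5617, -0.1733, 0.1964]
tcp_rot: [144.0, 89.8, 53.8]
wrist_force: [-0.4, 0.3, -1.9]
opening: 0.0136
```

Emit:
{"name": "apply_moves", "arguments": {
  "commands": [
    [0,0,0,0,-1],
    [0,0,0,0,-1]
  ]
}}

```text
time: 6.55
ee_pos: [0.5611, -0.1728, 0.1946]
tcp_rot: [-168.3, 89.8, 101.5]
wrist_force: [-0.4, 0.1, -1.9]
opening: 0.0138
```

```bash
python3 - <<'E'
from h import *
c=wristcam('w3.png'); np.savez('w3.npz',**c)
plan([.563,-.087,.1],0)
W=cloud(c);Z=W[...,2]
for y in (-.125,-.115,-.1,-.085,-.07,-.055,-.045):
    m=(abs(W[...,1]-y)<.0015)&(abs(W[...,0]-.563)<.05)&(Z<.07); P=W[m]; P=P[P[:,0].argsort()]
    b=np.arange(.52,.606,.003); i=np.digitize(P[:,0],b)
    print('y',y,[ (round(1000*np.median(P[i==k,2])) if (i==k).any() else None) for k in range(1,len(b))])
for x in (.553,.563,.573):
    m=(abs(W[...,0]-x)<.003)&(W[...,1]>-.145)&(W[...,1]<.03)&(Z<.1); P=W[m]
    b=np.arange(-.145,.03,.003); i=np.digitize(P[:,1],b)
    print('x',x,[(round(1000*b[k-1]),round(1000*np.median(P[i==k,2]))) for k in range(1,len(b)) if (i==k).any()])
E
```

```text
t 6.6 p [ 0.5613 -0.1724  0.1952] q6 73.0 q1 -17.2 jaw -0.17 shift [ 0.0955  0.0014 -0.0851] roll rad [-3.000e-03 -3.144e+00  3.139e+00] F [-0.3   0.32 -1.33] T [0.058 0.002 0.043] open 0.0132
[[0.0, 1.0, -0.003], [0.004, -0.003, -1.0], [-1.0, 0.0, -0.004]]
y -0.125 [20, 27, 27, 27, 27, 52, 52, 52, 52, 52, 51, 52, 52, 52, 52, 52, 52, 52, 52, 52, 52, 52, 52, 52, 27, 28, 27, 27]
y -0.115 [27, 27, 27, 27, 27, 44, 44, 50, 51, 44, 44, 44, 44, 44, 44, 44, 44, 44, 44, 45, 50, 50, 44, 44, 27, 28, 27, 27]
y -0.1 [36, 36, 36, 36, 36, 44, 44, 50, 50, 44, 44, 44, 45, 44, 44, 44, 44, 44, 44, 44, 50, 45, 44, 45, 36, 36, 36, 36]
y -0.085 [36, 36, 36, 36, 36, 44, 44, 50, 50, 44, 44, 44, 45, 44, 44, 44, 44, 44, 44, 45, 50, 49, 45, 44, 36, 36, 36, 36]
y -0.07 [36, 36, 36, 36, 36, 44, 45, 51, 50, 45, 44, 44, 44, 44, 44, 44, 44, 44, 44, 49, 50, 49, 44, 44, 36, 36, 37, 36]
y -0.055 [27, 27, 27, 28, 27, 44, 44, 50, 50, 44, 44, 44, 45, 44, 44, 44, 44, 44, 45, 48, 50, 49, 44, 44, 27, 28, 28, 27]
y -0.045 [27, 27, 27, 27, 36, 44, 44, 50, 50, 44, 44, 44, 44, 44, 44, 44, 44, 44, 44, 46, 50, 46, 44, 45, 27, 27,
[... 799 characters left out ...]
 44), (-70, 44), (-67, 44), (-64, 44), (-61, 44), (-58, 44), (-55, 44), (-52, 44), (-49, 44), (-46, 44), (-40, 19), (-37, 19), (-34, 19), (-31, 19), (-28, 52), (-25, 55), (-22, 56), (-19, 56)]
x 0.573 [(-145, 19), (-142, 19), (-139, 19), (-136, 19), (-130, 52), (-127, 52), (-124, 45), (-121, 44), (-118, 44), (-115, 44), (-112, 44), (-109, 44), (-106, 44), (-103, 44), (-100, 44), (-97, 44), (-94, 44), (-91, 44), (-88, 44), (-85, 44), (-82, 44), (-79, 44), (-76, 44), (-73, 44), (-70, 44), (-67, 44), (-64, 44), (-61, 44), (-58, 44), (-55, 44), (-52, 44), (-49, 44), (-46, 44), (-40, 19), (-37, 19), (-34, 19), (-31, 19), (-28, 19), (-25, 20), (-22, 19), (-19, 19), (-16, 19), (-13, 19), (-10, 19)]
```

View pics/w3.png

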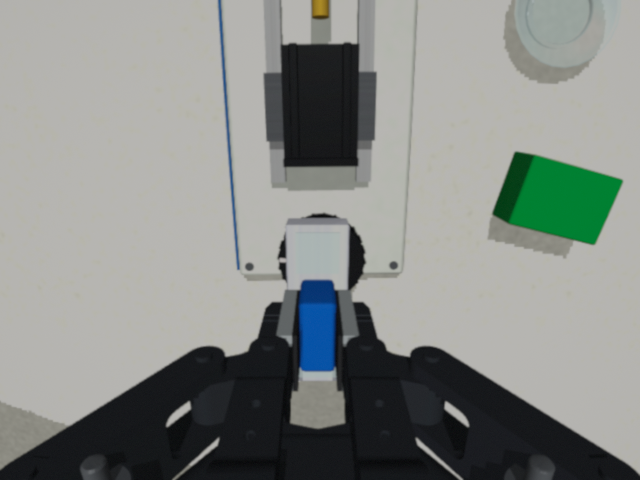

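The channel is at columns 285-357, rows 42-165, with its wall at the bottom (row 162). The pin is at (320,8), and the carrier is held straight at column 317.

```bash
python3 - <<'E'
from h import *
c=dict(np.load('w3.npz')); W=cloud(c);Z=W[...,2]
in_=(abs(W[...,0]-.563)<.035)
A=[];
for y in np.arange(-.12,-.046,.006):
    m=in_&(abs(W[...,1]-y)<.003)&(Z>.0475)&(Z<.0535); x=W[m][:,0]
    l=x[x<.563]; r=x[x>.563]; A.append([y,l.min(),np.percentile(l,98),np.percentile(r,2),r.max()])
A=np.array(A); print((A*1000).round(1)); mid=(A[:,2]+A[:,3])/2; mo=(A[:,1]+A[:,4])/2
print('lin in',np.polyfit(A[:,0],mid,1),'out',np.polyfit(A[:,0],mo,1), mid.mean(),mo.mean())
m=in_&(abs(W[...,0]-.563)<.012)&(W[...,1]<-.11)&(W[...,1]>-.14)&(Z>.049)&(Z<.06); P=W[m]
print('wall y',np.percentile(P[:,1],[1,50,99]).round(4),'z',np.median(P[:,2]))
r=cv2.minAreaRect((W[in_&(Z>.0425)&(Z<.0545)&(W[...,1]<-.04)&(W[...,1]>-.14)][:,:2]*1000).astype(np.float32));print('carriage rect',r)
print('floor',np.median(Z[(abs(W[...,0]-.563)<.01)&(abs(W[...,1]+.085)<.03)]),'plate',np.median(Z[(abs(W[...,0]-.563)<.05)&(W[...,1]<-.137)&(W[...,1]>-.15)]))
# held carrier
p=np.array([.5613,-.1724,.1952])
g=c['frame'].astype(int)
h=(Z>.15)&(abs(W[...,0]-p[0])<.02)&(abs(W[...,1]-p[1])<.05)
b=h&(g[...,0]>g[...,2]+50)
bt=b&(Z>np.nanpercentile(Z[b],70)-.004)
P=W[bt]; r=cv2.minAreaRect((P[:,:2]*1000).astype(np.float32)); print('block top',len(P),np.round(r[0],1),np.round(r[1],1),r[2],'z',np.percentile(P[:,2],[5,50,95]).round(4))
q=h&~b&(W[...,1]>p[1]+.017); P=W[q]; P=P[abs(P[:,2]-np.median(P[:,2]))<.006]
r=cv2.minAreaRect((P[:,:2]*1000).astype(np.float32)); print('bar front',len(P),np.round(r[0],1),np.round(r[1],1),r[2],'y',np.percentile(P[:,1],[1,99]).round(4),'x',np.percentile(P[:,0],[1,50,99]).round(4),'z',np.percentile(P[:,2],[5,50,95]).round(4))
print('tilt dz/dy,dz/dx',np.linalg.lstsq(np.c_[P[:,1]-p[1],P[:,0]-p[0],np.ones(len(P))],P[:,2],rcond=None)[0])
q=h&~b&(W[...,1]<p[1]-.02); P=W[q]; print('rear',len(P),np.percentile(P[:,2],[5,50,95]) if len(P) else '', P[:,1].min() if len(P) else '')
E
```

```text
[[-120.   541.7  547.1  579.8  585.2]
 [-114.   541.2  547.2  579.7  584.3]
 [-108.   541.4  546.6  579.7  584.2]
 [-102.   541.5  546.8  578.8  584.2]
 [ -96.   541.   546.9  578.8  584. ]
 [ -90.   541.   546.9  578.7  583.8]
 [ -84.   541.1  547.   578.7  584.6]
 [ -78.   541.3  546.5  578.6  584.5]
 [ -72.   540.8  546.5  578.5  584.4]
 [ -66.   540.9  546.6  578.5  584.2]
 [ -60.   541.   546.7  578.5  584.2]
 [ -54.   541.2  546.7  578.4  584.1]
 [ -48.   540.5  546.3  578.7  583.9]]
lin in [-0.01273059  0.56174932] out [-0.00816523  0.56201698] 0.5628186921286439 0.5627028563208698
wall y [-0.1295 -0.1264 -0.1234] z 0.05204821817580502
carriage rect ((562.7518310546875, -86.40825653076172), (56.16447067260742, 86.21324920654297), 0.30879437923431396)
floor 0.04415731165629022 plate 0.1889060460904467
block top 2563 [ 560.5 -173.7] [14.1 30.2] 0.6959512233734131 z [0.212  0.2137 0.2147]
bar front 1447 [ 560.7 -154.7] [ 1.4 38.8] 89.99813079833984 y [-0.1554 -0.1543] x [0.5415 0.5512 0.5799] z [0.2662 0.2723 0.2771]
tilt dz/dy,dz/dx [1.35472519 0.00785568 0.24851533]
rear 372 [0.18911404 0.19006909 0.19098484] -0.21219870425627618
```

Emit:
{"name": "apply_moves", "arguments": {
  "commands": [
    [0,0.002,-0.04,0,-1],
    [0,0.002,-0.075,0,-1],
    [0.02,0.002,-0.094,0,-1],
    [0.06,0.002,-0.094,0,-1],
    [0.09,0.002,-0.094,0,-1],
    [0.11,0.002,-0.094,0,-1],
    [0.12,0.002,-0.094,0,-1],
    [0.12,0.002,-0.094,0,-1],
    [0.12,0.002,-0.094,0,-1]
  ]
}}

```text
time: 7.5
ee_pos: [0.5641, -0.0776, 0.0766]
tcp_rot: [157.5, 89.8, 67.4]
wrist_force: [0.6, -0.1, -1.6]
opening: 0.0131
```

```bash
python3 - <<'E'
from h import *
plan([.5636,-.0782,.062],0)
c=wristcam('w4.png'); o,R,p=tool()
W=cloud(c);Z=W[...,2];g=c['frame'].astype(int)
b=(g[...,0]>g[...,2]+50)&(abs(W[...,0]-p[0])<.02)&(abs(W[...,1]-p[1])<.04)
bt=b&(Z>np.nanmedian(Z[b])-.004)
P=W[bt]; r=cv2.minAreaRect((P[:,:2]*1000).astype(np.float32)); print('block top',np.round(r[0],1),np.round(r[1],1),r[2],np.median(P[:,2]))
f=(abs(W[...,0]-.563)<.03)&(Z>.0475)&(Z<.0535)&(W[...,1]>-.12)&(W[...,1]<-.02); print(f.sum(), np.c_[W[f]][:,:2].min(0) if f.any() else '',np.c_[W[f]][:,:2].max(0) if f.any() else '')
E
```

```text
t 7.5 p [ 0.5641 -0.0776  0.0766] q6 82.2 q1 -7.9 jaw -0.13 shift [ 0.0146 -0.0005  0.0006] roll rad [-2.000e-03 -3.144e+00  3.139e+00] F [ 0.64 -0.14 -1.63] T [ 0.039 -0.024 -0.004] open 0.0131
[[0.001, 1.0, -0.002], [0.003, -0.002, -1.0], [-1.0, 0.001, -0.003]]
block top [563.3 -78.5] [14. 30.] 0.05118511617183685 0.09570879467054626
2217 [ 0.54054034 -0.08685443] [ 0.58482341 -0.02001061]
```

View pics/w4.png

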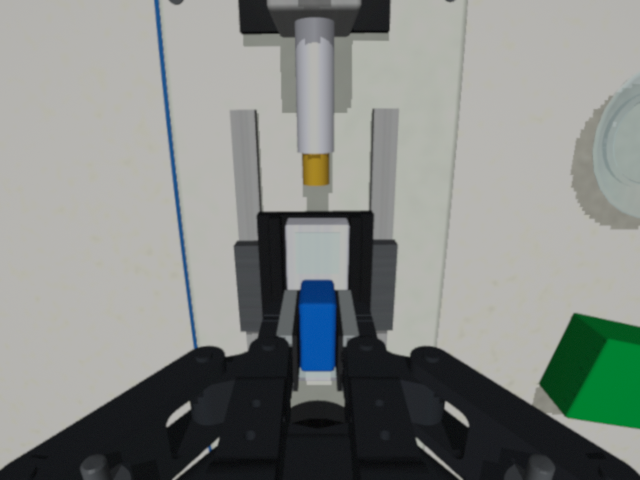

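The carrier is centred over the channel (columns 286-348 within 258-373). I'll lower it gently.

Emit:
{"name": "apply_moves", "arguments": {
  "commands": [
    [0.006,-0.0005,0,0,-1],
    [0.011,-0.0005,0,0,-1],
    [0.014,-0.0005,0,0,-1],
    [0.015,-0.0005,0,0,-1],
    [0.015,-0.0005,0,0,-1]
  ]
}}

```text
time: 8.05
ee_pos: [0.5637, -0.0778, 0.0618]
tcp_rot: [152.5, 89.8, 62.3]
wrist_force: [0.1, -0.2, -1.8]
opening: 0.0133
```

Emit:
{"name": "apply_moves", "arguments": {
  "commands": [
    [0.0005,0,0,0,-1],
    [0.001,0,0,0,-1],
    [0.001,0,0,0,-1]
  ]
}}

```text
time: 8.35
ee_pos: [0.5638, -0.0778, 0.0609]
tcp_rot: [149.1, 89.8, 58.9]
wrist_force: [-0.3, 0.8, -0.5]
opening: 0.0137
```

Emit:
{"name": "apply_moves", "arguments": {
  "commands": [
    [0.0003,0,0.002,0,-1],
    [0.0003,0,0.004,0,-1],
    [0.0003,0,0.005,0,-1],
    [0.0003,0,0.005,0,-1]
  ]
}}

```text
time: 8.75
ee_pos: [0.564, -0.083, 0.0609]
tcp_rot: [141.1, 89.8, 50.9]
wrist_force: [-0.5, 0.7, 1.0]
opening: 0.0133
```

Emit:
{"name": "apply_moves", "arguments": {
  "commands": [
    [0,0,0.0005,0,-1],
    [0,0,0.001,0,-1],
    [0,0,0.001,0,-1]
  ]
}}

```text
time: 9.05
ee_pos: [0.564, -0.0841, 0.0609]
tcp_rot: [141.7, 89.8, 51.6]
wrist_force: [0.2, 1.0, -0.2]
opening: 0.0128
```

Emit:
{"name": "apply_moves", "arguments": {
  "commands": [
    [0,0,0.0005,0,-1],
    [0,0,0.0007,0,-1],
    [0,0,0.0007,0,-1]
  ]
}}

```text
time: 9.35
ee_pos: [0.564, -0.0844, 0.061]
tcp_rot: [146.0, 89.7, 55.9]
wrist_force: [-0.1, 4.7, 1.9]
opening: 0.0134
```

Emit:
{"name": "apply_moves", "arguments": {
  "commands": [
    [0,0,0.0005,0,-1],
    [0,0,0.0005,0,-1],
    [0,0,0.0005,0,-1]
  ]
}}

```text
time: 9.65
ee_pos: [0.564, -0.0844, 0.061]
tcp_rot: [151.6, 89.7, 61.5]
wrist_force: [-0.1, 6.2, 1.4]
opening: 0.0134
```

The carrier stops at y = -0.0844 with 6 N, so it is against the wall. Now release and go up.

Emit:
{"name": "apply_moves", "arguments": {
  "commands": [
    [0,0,0,0,-0.5],
    [0,0,0,0,-0.1],
    [0,0,0,0,0],
    [-0.005,0,0,0,0],
    [-0.02,0,0,0,0],
    [-0.05,0,0,0,0],
    [-0.09,0,0.02,0,0.3],
    [-0.12,0,0.05,0,0.5],
    [-0.12,0,0.08,0,0.5],
    [-0.12,0,0.08,0,0.5],
    [-0.12,0,0.08,0,0.5]
  ]
}}

```text
time: 10.75
ee_pos: [0.5634, -0.1655, 0.1814]
tcp_rot: [146.8, 89.7, 56.6]
wrist_force: [-0.6, 0.4, 0.2]
opening: 0.064
```

```bash
python3 - <<'E'
from h import *
plan([.564,-.202,.068],0)
c=wristcam('w5.png'); W=cloud(c);Z=W[...,2];g=c['frame'].astype(int)
def rect(m,n):
    P=W[m]; r=cv2.minAreaRect((P[:,:2]*1000).astype(np.float32)); print(n,m.sum(),np.round(r[0],1),np.round(r[1],1),round(r[2],2),'z',np.percentile(P[:,2],[5,50,95]).round(4))
n=(abs(W[...,0]-.563)<.04)
b=n&(g[...,0]>g[...,2]+50)&(abs(W[...,1]+.085)<.04); rect(b&(Z>.076)&(Z<.085),'block top')
rect(n&(abs(W[...,1]+.085)<.055)&(Z>.0537)&(Z<.06)&(abs(W[...,0]-.563)<.014),'bar')
rect((abs(W[...,0]-.563)<.015)&(Z>.049)&(Z<.0535)&(W[...,1]<-.12)&(W[...,1]>-.14),'wall')
k=n&(abs(W[...,1]+.203)<.03); rect(k&(Z>.093)&(Z<.104),'knob top')
rect((abs(W[...,0]-.563)<.045)&(abs(W[...,1]+.203)<.045)&(Z>.057)&(Z<.066),'outer')
E
```

```text
t 10.75 p [ 0.5634 -0.1655  0.1814] q6 73.7 q1 -16.5 jaw -0.2 shift [0.1132 0.0004 0.037 ] roll rad [-3.000e-03 -3.145e+00  3.138e+00] F [-0.63  0.36  0.18] T [ 0.034 -0.015 -0.037] open 0.064
[[0.003, 1.0, -0.003], [0.005, -0.003, -1.0], [-1.0, 0.003, -0.005]]
block top 1016 [563.4 -85.2] [28.8 12.5] 89.55 z [0.0788 0.0801 0.0813]
bar 3265 [563.5 -88.5] [26.  81.2] 0.15 z [0.055  0.0564 0.0577]
wall 323 [ 562.9 -126.7] [29.6  6.3] 0.67 z [0.0509 0.0521 0.053 ]
knob top 1966 [ 563.6 -201.8] [33.3 33.8] 34.41 z [0.0966 0.0991 0.1002]
outer 3522 [ 563.6 -199. ] [69.8 63.8] 2.0 z [0.0594 0.061  0.0622]
```

View pics/w5.png

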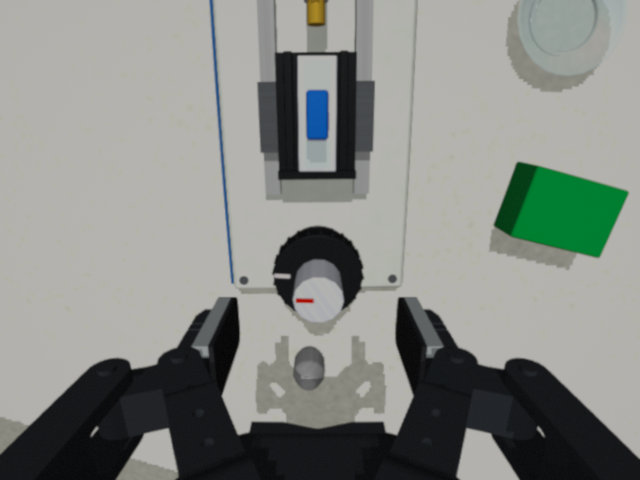

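The carrier is flush against the closed end and released: block centre y -85.2, bar end at the wall. The knob axis is at about (0.5637,-0.2016), with the white mark at (283,276) and the red mark at (304,300). Next: pre-rotate counter-clockwise above the knob.

Emit:
{"name": "apply_moves", "arguments": {
  "commands": [
    [0,0.0004,0.01,-0.14,0.5],
    [0,0.0004,0.02,-0.28,0.5],
    [0,0.0004,0.036,-0.42,0.5],
    [0,0.0004,0.036,-0.56,0.5],
    [0,0.0004,0.036,-0.7,0.5],
    [0.02,0.0004,0.036,-0.84,0.5],
    [0.04,0.0004,0.036,-0.98,0.5],
    [0.055,0.0004,0.036,-1.1,0.5],
    [0.06,0.0004,0.036,-1.2,0.5],
    [0.06,0.0004,0.036,-1.2,0.5],
    [0.06,0.0004,0.036,-1.2,0.5]
  ]
}}

```text
time: 11.9
ee_pos: [0.5639, -0.1997, 0.1211]
tcp_rot: [84.5, 89.7, 63.0]
wrist_force: [-0.0, 0.1, -0.0]
opening: 0.0639
```

```bash
python3 - <<'E'
from h import *
plan([.5637,-.2016,.067],69)
E
```

```text
t 11.9 p [ 0.5639 -0.1997  0.1211] q6 1.8 q1 -19.7 jaw 68.5 shift [ 0.0541 -0.0021  0.0005] roll rad [-0.009 -3.15   3.133] F [-0.03  0.12 -0.01] T [-0.    -0.005  0.03 ] open 0.0639
[[0.003, 0.367, 0.93], [0.005, 0.93, -0.367], [-1.0, 0.006, 0.001]]
```

Emit:
{"name": "apply_moves", "arguments": {
  "commands": [
    [0,-0.002,0.0005,0,0.5],
    [0.02,-0.002,0.0005,0,0.5],
    [0.04,-0.002,0.0005,0,0.5],
    [0.05,-0.002,0.0005,0,0.5],
    [0.054,-0.002,0.0005,0,0.5],
    [0.054,-0.002,0.0005,0,0.5],
    [0.054,-0.002,0.0005,0,0.5]
  ]
}}

```text
time: 12.6
ee_pos: [0.5642, -0.2017, 0.0681]
tcp_rot: [72.1, 89.7, 50.6]
wrist_force: [0.2, -0.3, 1.0]
opening: 0.0639
```

```bash
cat >> h.py <<'E'
def read(n=8):
    L=[]
    for i in range(n):
        o=bot.get_obs(); L.append(np.r_[o['wrist_force'],o['torque'],o['joint_efforts'][5],o['q'][5]]); cams.camera('wrist')
    L=np.array(L); print('t',o['time'],'F',L[:,:3].mean(0).round(2),'T',L[:,3:6].mean(0).round(4),'sd',L[:,5].std().round(4),'eff6',L[:,6].mean().round(4),L[:,6].std().round(4),'q6',L[:,7].mean().round(2),'p',np.round(o['ee_pos'],4),'open',round(o['opening'],4))
E
python3 - <<'E'
from h import *
read(6); plan([.5637,-.2016,.067],69)
E
```

```text
t 12.85 F [ 0.21 -0.06  0.21] T [-0.022   0.0182  0.0115] sd 0.017 eff6 0.0045 0.0021 q6 1.69 p [ 0.564  -0.2016  0.0676] open 0.0642
t 12.9 p [ 0.564  -0.2016  0.0675] q6 1.7 q1 -19.8 jaw 68.49 shift [ 0.0005 -0.0001 -0.0002] roll rad [-0.009 -3.15   3.133] F [ 1.67  0.1  -0.88] T [-0.     0.032  0.012] open 0.0639
[[0.003, 0.367, 0.93], [0.005, 0.93, -0.367], [-1.0, 0.006, 0.001]]
```

Emit:
{"name": "apply_moves", "arguments": {
  "commands": [
    [0,0,0,0,-0.1],
    [0,0,0,0,-0.3],
    [0,0,0,0,-0.6],
    [0,0,0,0,-1],
    [0,0,0,0,-1],
    [0,0,0,0,-1]
  ],
  "newtons": 70
}}

```text
time: 13.5
ee_pos: [0.5637, -0.2024, 0.0681]
tcp_rot: [67.5, 89.8, 46.0]
wrist_force: [-3.4, -3.7, 4.9]
opening: 0.0326
```

```bash
python3 - <<'E'
from h import *
read(6)
E
```

```text
t 13.75 F [-3.46 -4.16  4.73] T [-0.8834  0.6754  0.015 ] sd 0.0348 eff6 0.025 0.0 q6 1.69 p [ 0.5637 -0.2025  0.0681] open 0.0321
```

Emit:
{"name": "apply_moves", "arguments": {
  "commands": [
    [0,-0.0008,0,0.03,-1],
    [0,-0.0008,0,0.08,-1],
    [0,-0.0008,0,0.14,-1],
    [0,-0.0008,0,0.2,-1],
    [0,-0.0008,0,0.25,-1],
    [0,-0.0008,0,0.3,-1],
    [0,-0.0008,0,0.3,-1],
    [0,-0.0008,0,0.3,-1]
  ]
}}

```text
time: 14.6
ee_pos: [0.5637, -0.2025, 0.0681]
tcp_rot: [89.4, 89.7, 50.7]
wrist_force: [1.7, 5.4, 1.4]
opening: 0.0324
```

```bash
python3 - <<'E'
from h import *
read(5)
E
```

```text
t 14.8 F [1.74 5.26 1.23] T [ 1.0544 -0.3169 -0.2145] sd 0.0145 eff6 -0.1715 0.0371 q6 18.77 p [ 0.5637 -0.2025  0.0682] open 0.0323
```

```bash
python3 - <<'E'
from h import *
plan([.5637,-.2022,.067],0)
for n in('top','side'):
    c=snap(n,n+'1.png'); c0=dict(np.load(n+'0.npz'))
    W=cloud(c); g=c['frame'].astype(int)
    b=(g[...,0]>g[...,2]+40)&(abs(W[...,0]-.563)<.02)&(abs(W[...,1]+.08)<.04)&(W[...,2]>.065); P=W[b]
    print(n,b.sum(),P.mean(0).round(4) if len(P) else '', np.percentile(P[:,1],[2,98]).round(4) if len(P) else '')
E
```

```text
t 14.85 p [ 0.5637 -0.2025  0.0681] q6 18.8 q1 -19.9 jaw 51.33 shift [ 0.0011  0.0002 -0.0002] roll rad [ 0.896 -2.246  4.038] F [1.51 6.22 1.37] T [ 1.063 -0.36  -0.133] open 0.0325
[[0.004, 0.625, 0.781], [0.004, 0.781, -0.625], [-1.0, 0.006, 0.0]]
top 106 [ 0.5633 -0.0811  0.0796] [-0.0945 -0.0677]
side 160 [ 0.5622 -0.0884  0.0773] [-0.0991 -0.0699]
```

```bash
cat >> h.py <<'E'
def one(n=6):
    for i in range(n):
        o=bot.get_obs(); print(round(o['time'],2),'T',np.round(o['torque'],3),'eff6',o['joint_efforts'][5].round(4),'q6',o['q'][5].round(3),'qd6',o['qd'][5].round(2),'F',np.round(o['wrist_force'],1))
        if i<n-1: cams.camera('wrist')
E
python3 - <<'E'
from h import *
one(4)
E
```

```text
14.95 T [ 1.069 -0.36  -0.224] eff6 -0.1971 q6 18.763 qd6 0.01 F [1.9 5.1 1.3]
15.0 T [ 1.038 -0.337 -0.187] eff6 -0.197 q6 18.766 qd6 0.0 F [1.4 5.  0.5]
15.05 T [ 1.042 -0.345 -0.175] eff6 -0.197 q6 18.765 qd6 0.08 F [1.4 6.3 1.3]
15.1 T [ 1.074 -0.358 -0.186] eff6 -0.197 q6 18.767 qd6 0.05 F [1.8 5.9 1.4]
```

Emit:
{"name": "apply_moves", "arguments": {
  "commands": [
    [0,0.0003,0,0.03,-1],
    [0,0.0003,0,0.06,-1],
    [0,0.0003,0,0.09,-1],
    [0,0.0003,0,0.12,-1],
    [0,0.0003,0,0.15,-1],
    [0,0.0003,0,0.18,-1]
  ]
}}

```text
time: 15.7
ee_pos: [0.5638, -0.2023, 0.0681]
tcp_rot: [100.6, 89.7, 51.5]
wrist_force: [-0.9, 1.9, 1.0]
opening: 0.0327
```

```bash
python3 - <<'E'
from h import *
one(8)
E
```

```text
15.7 T [0.047 0.168 0.196] eff6 -0.2979 q6 29.234 qd6 17.18 F [-0.9  1.9  1. ]
15.75 T [0.073 0.186 0.008] eff6 -0.2855 q6 29.336 qd6 -3.38 F [-0.1  0.3  1.9]
15.8 T [ 0.04   0.225 -0.16 ] eff6 0.2617 q6 29.192 qd6 -1.9 F [-0.7  0.4  1.5]
15.85 T [ 0.023  0.321 -0.167] eff6 -0.0252 q6 29.132 qd6 -0.62 F [-1.  -0.1  1.6]
15.9 T [-0.006  0.284 -0.227] eff6 -0.1358 q6 29.111 qd6 -0.03 F [-1.1  0.4  1.1]
15.95 T [ 0.023  0.267 -0.197] eff6 -0.1774 q6 29.102 qd6 0.01 F [-1.5  0.8  2.2]
16.0 T [ 0.041  0.371 -0.218] eff6 -0.193 q6 29.102 qd6 -0.03 F [-1.8  0.   2.3]
16.05 T [-0.026  0.375 -0.192] eff6 -0.1987 q6 29.1 qd6 -0.0 F [-1.8  0.3  1.5]
```

Emit:
{"name": "apply_moves", "arguments": {
  "commands": [
    [0,0,0,0.03,-1],
    [0,0,0,0.06,-1],
    [0,0,0,0.09,-1],
    [0,0,0,0.12,-1],
    [0,0,0,0.15,-1],
    [0,0,0,0.18,-1]
  ]
}}

```text
time: 16.65
ee_pos: [0.5639, -0.2023, 0.0681]
tcp_rot: [110.1, 89.7, 50.7]
wrist_force: [-0.8, 1.6, 1.3]
opening: 0.0325
```

```bash
python3 - <<'E'
from h import *
one(1)
E
```

```text
16.65 T [0.043 0.109 0.199] eff6 -0.2925 q6 39.561 qd6 17.03 F [-0.8  1.6  1.3]
```

Emit:
{"name": "apply_moves", "arguments": {
  "commands": [
    [0,0,0,0.03,-1],
    [0,0,0,0.06,-1],
    [0,0,0,0.09,-1],
    [0,0,0,0.12,-1],
    [0,0,0,0.15,-1],
    [0,0,0,0.18,-1]
  ]
}}

```text
time: 17.25
ee_pos: [0.564, -0.2022, 0.0681]
tcp_rot: [120.3, 89.7, 50.4]
wrist_force: [-0.0, 0.4, 1.0]
opening: 0.0325
```

```bash
python3 - <<'E'
from h import *
one(8)
plan([.5637,-.2022,.067],0)
for n in('top','side'):
    c=snap(n,n+'2.png')
    W=cloud(c); g=c['frame'].astype(int)
    b=(g[...,0]>g[...,2]+40)&(abs(W[...,0]-.563)<.02)&(abs(W[...,1]+.08)<.04)&(W[...,2]>.065); P=W[b]
    print(n,b.sum(),P.mean(0).round(4) if len(P) else '', np.percentile(P[:,1],[2,98]).round(4) if len(P) else '')
    for k in('stop','carrier_mid'):
        print(k,[np.round(d['rect']).tolist() for d in cams.spot_in(k,n)])
E
```

```text
17.25 T [0.087 0.083 0.234] eff6 -0.2923 q6 50.019 qd6 17.07 F [-0.   0.4  1. ]
17.3 T [0.053 0.08  0.051] eff6 -0.2884 q6 50.117 qd6 -3.34 F [-0.4  1.5  1.7]
17.35 T [ 0.1    0.043 -0.145] eff6 0.2503 q6 49.973 qd6 -2.01 F [-0.6  1.5  1.3]
17.4 T [ 0.101 -0.037 -0.239] eff6 -0.0213 q6 49.908 qd6 -0.72 F [-0.3  0.8  0.6]
17.45 T [ 0.124 -0.009 -0.161] eff6 -0.1316 q6 49.883 qd6 -0.33 F [-0.7  1.5  2. ]
17.5 T [ 0.136  0.032 -0.192] eff6 -0.1744 q6 49.878 qd6 -0.07 F [0.1 0.7 1.4]
17.55 T [ 0.175  0.023 -0.205] eff6 -0.1906 q6 49.875 qd6 -0.08 F [1.1 1.2 0.7]
17.6 T [ 0.163 -0.082 -0.232] eff6 -0.1967 q6 49.873 qd6 -0.04 F [-0.2  0.9  0.6]
t 17.6 p [ 0.564  -0.2023  0.0681] q6 49.9 q1 -19.9 jaw 20.25 shift [ 0.0011 -0.0003 -0.0002] roll rad [ 0.353 -2.788  3.495] F [-0.19  0.92  0.56] T [ 0.163 -0.082 -0.232] open 0.0325
[[0.004, 0.938, 0.346], [0.005, 0.346, -0.938], [-1.0, 0.005, -0.003]]
top 104 [ 0.5632 -0.075   0.0797] [-0.0875 -0.0621]
stop [[278.0, 233.0, 333.0, 272.0]]
carrier_mid [[338.0, 244.0, 379.0, 259.0], [142.0, 199.0, 174.0, 252.0], [135.0, 318.0, 162.0, 357.0]]
side 73 [ 0.5597 -0.0753  0.0784] [-0.0889 -0.0634]
stop [[288.0, 237.0, 323.0, 276.0], [381.0, 202.0, 390.0, 234.0]]
carrier_mid [[192.0, 208.0, 227.0, 227.0], [281.0, 191.0, 322.0, 221.0], [315.0, 273.0, 331.0, 293.0], [299.0, 281.0, 319.0, 317.0]]
```

Emit:
{"name": "apply_moves", "arguments": {
  "commands": [
    [0,0,0,0.03,-1],
    [0,0,0,0.06,-1],
    [0,0,0,0.09,-1],
    [0,0,0,0.12,-1],
    [0,0,0,0.15,-1],
    [0,0,0,0.18,-1]
  ]
}}

```text
time: 18.5
ee_pos: [0.5641, -0.2022, 0.0682]
tcp_rot: [128.7, 89.7, 48.5]
wrist_force: [1.5, 0.1, 0.2]
opening: 0.0327
```

```bash
python3 - <<'E'
from h import *
one(1)
E
```

```text
18.5 T [ 0.185 -0.287  0.205] eff6 -0.2917 q6 60.326 qd6 17.08 F [1.5 0.1 0.2]
```

Emit:
{"name": "apply_moves", "arguments": {
  "commands": [
    [0,0,0,0.03,-1],
    [0,0,0,0.06,-1],
    [0,0,0,0.09,-1],
    [0,0,0,0.12,-1],
    [0,0,0,0.15,-1]
  ]
}}

```text
time: 19.0
ee_pos: [0.5642, -0.2022, 0.0682]
tcp_rot: [136.2, 89.7, 47.2]
wrist_force: [1.9, 0.9, 0.5]
opening: 0.0322
```

```bash
python3 - <<'E'
from h import *
one(8)
E
```

```text
19.0 T [ 0.133 -0.295  0.217] eff6 -0.2919 q6 69.064 qd6 17.16 F [1.9 0.9 0.5]
19.05 T [ 0.178 -0.334  0.039] eff6 -0.285 q6 69.162 qd6 -3.39 F [2.2 1.5 1.2]
19.1 T [ 0.135 -0.339 -0.163] eff6 0.2542 q6 69.016 qd6 -1.98 F [ 2.1  0.9 -0.2]
19.15 T [ 0.17  -0.401 -0.169] eff6 -0.0208 q6 68.956 qd6 -0.72 F [ 2.4  1.4 -0. ]
19.2 T [ 0.195 -0.334 -0.197] eff6 -0.1312 q6 68.931 qd6 -0.2 F [2.4 1.3 0.2]
19.25 T [ 0.178 -0.37  -0.205] eff6 -0.1739 q6 68.923 qd6 -0.16 F [1.3 2.  0.9]
19.3 T [ 0.212 -0.36  -0.206] eff6 -0.1899 q6 68.92 qd6 -0.07 F [ 2.   1.2 -0.9]
19.35 T [ 0.193 -0.473 -0.247] eff6 -0.1959 q6 68.922 qd6 -0.0 F [3.1 1.1 0.7]
```

Emit:
{"name": "apply_moves", "arguments": {
  "commands": [
    [0,0,0,0.03,-1],
    [0,0,0,0.06,-1],
    [0,0,0,0.09,-1],
    [0,0,0,0.12,-1]
  ]
}}

```text
time: 19.75
ee_pos: [0.5642, -0.2023, 0.0682]
tcp_rot: [141.9, 89.7, 46.1]
wrist_force: [2.9, 0.8, 0.1]
opening: 0.0326
```

```bash
python3 - <<'E'
from h import *
one(8)
E
```

```text
19.75 T [ 0.049 -0.407  0.177] eff6 -0.2916 q6 75.926 qd6 17.1 F [2.9 0.8 0.1]
19.8 T [ 0.123 -0.441  0.014] eff6 -0.2785 q6 76.029 qd6 -3.46 F [3.  1.1 0.1]
19.85 T [ 0.1   -0.519 -0.148] eff6 0.2693 q6 75.883 qd6 -2.03 F [1.9 1.8 0.1]
19.9 T [ 0.168 -0.45  -0.196] eff6 -0.023 q6 75.823 qd6 -0.71 F [1.7 1.  0.3]
19.95 T [ 0.14  -0.545 -0.222] eff6 -0.1341 q6 75.799 qd6 -0.25 F [ 2.3  2.  -0.9]
20.0 T [ 0.137 -0.603 -0.188] eff6 -0.1754 q6 75.793 qd6 -0.1 F [ 3.3  0.6 -0.3]
20.05 T [ 0.16  -0.557 -0.123] eff6 -0.1908 q6 75.791 qd6 0.07 F [ 2.4  0.8 -0.1]
20.1 T [ 0.19  -0.552 -0.226] eff6 -0.1963 q6 75.791 qd6 0.11 F [ 3.4  1.2 -0.7]
```

Emit:
{"name": "apply_moves", "arguments": {
  "commands": [
    [0,0,0,0.03,-1],
    [0,0,0,0.06,-1],
    [0,0,0,0.09,-1]
  ]
}}

```text
time: 20.4
ee_pos: [0.5642, -0.2023, 0.0682]
tcp_rot: [147.1, 89.6, 46.2]
wrist_force: [2.6, 0.1, -0.6]
opening: 0.0322
```

```bash
python3 - <<'E'
from h import *
one(8)
E
```

```text
20.4 T [ 0.064 -0.601  0.198] eff6 -0.2958 q6 81.08 qd6 17.12 F [ 2.6  0.1 -0.6]
20.45 T [ 0.098 -0.596 -0.03 ] eff6 -0.2782 q6 81.181 qd6 -3.37 F [ 3.   1.5 -0.5]
20.5 T [ 0.115 -0.582 -0.108] eff6 0.2722 q6 81.037 qd6 -1.88 F [ 2.4  0.8 -0.4]
20.55 T [ 0.086 -0.623 -0.196] eff6 -0.023 q6 80.978 qd6 -0.65 F [ 3.8  1.6 -0.2]
20.6 T [ 0.138 -0.637 -0.227] eff6 -0.1342 q6 80.955 qd6 -0.21 F [ 2.4  1.2 -0.3]
20.65 T [ 0.114 -0.659 -0.222] eff6 -0.1753 q6 80.947 qd6 -0.01 F [ 2.6  1.  -0.6]
20.7 T [ 0.126 -0.616 -0.199] eff6 -0.1906 q6 80.944 qd6 0.01 F [ 2.9  1.4 -0.6]
20.75 T [ 0.127 -0.656 -0.193] eff6 -0.1961 q6 80.945 qd6 0.08 F [ 2.7  1.6 -0.2]
```

Emit:
{"name": "apply_moves", "arguments": {
  "commands": [
    [0,0,0,0.03,-1],
    [0,0,0,0.06,-1],
    [0,0,0,0.09,-1]
  ]
}}

```text
time: 21.05
ee_pos: [0.5643, -0.2022, 0.0681]
tcp_rot: [151.9, 89.6, 45.8]
wrist_force: [3.7, 1.0, -0.7]
opening: 0.0322
```

```bash
python3 - <<'E'
from h import *
one(8)
E
```

```text
21.05 T [ 0.034 -0.672  0.194] eff6 -0.2955 q6 86.233 qd6 17.14 F [ 3.7  1.  -0.7]
21.1 T [ 0.047 -0.633  0.03 ] eff6 -0.278 q6 86.333 qd6 -3.28 F [ 2.8  1.1 -0.9]
21.15 T [ 0.137 -0.743 -0.115] eff6 0.2725 q6 86.192 qd6 -1.96 F [ 3.4  1.2 -0.6]
21.2 T [ 0.091 -0.686 -0.243] eff6 -0.0227 q6 86.131 qd6 -0.69 F [ 3.   0.9 -1. ]
21.25 T [ 0.057 -0.717 -0.199] eff6 -0.134 q6 86.108 qd6 -0.34 F [ 3.9  1.3 -0.7]
21.3 T [ 0.077 -0.729 -0.193] eff6 -0.1751 q6 86.101 qd6 -0.14 F [ 4.   1.5 -0.6]
21.35 T [ 0.081 -0.693 -0.249] eff6 -0.1904 q6 86.098 qd6 -0.03 F [ 3.6  0.9 -1.1]
21.4 T [ 0.072 -0.762 -0.307] eff6 -0.1959 q6 86.099 qd6 -0.04 F [ 3.2  1.4 -0.3]
```

Emit:
{"name": "apply_moves", "arguments": {
  "commands": [
    [0,0,0,0.03,-1],
    [0,0,0,0.06,-1],
    [0,0,0,0.09,-1]
  ]
}}

```text
time: 21.7
ee_pos: [0.5643, -0.2023, 0.0682]
tcp_rot: [156.2, 89.6, 45.0]
wrist_force: [4.4, 1.3, -0.1]
opening: 0.0326
```

```bash
python3 - <<'E'
from h import *
one(8)
E
```

```text
21.7 T [ 0.004 -0.787  0.208] eff6 -0.2939 q6 91.384 qd6 17.11 F [ 4.4  1.3 -0.1]
21.75 T [ 0.006 -0.832  0.05 ] eff6 -0.2766 q6 91.488 qd6 -3.4 F [ 4.4  1.3 -1.5]
21.8 T [-0.022 -0.711 -0.16 ] eff6 0.2729 q6 91.343 qd6 -2.0 F [ 3.6  1.  -1.8]
21.85 T [ 0.026 -0.798 -0.237] eff6 -0.0225 q6 91.283 qd6 -0.71 F [ 3.9  0.9 -1. ]
21.9 T [ 0.101 -0.811 -0.248] eff6 -0.1339 q6 91.258 qd6 -0.19 F [ 3.5  0.3 -0.7]
21.95 T [ 0.071 -0.795 -0.165] eff6 -0.1751 q6 91.252 qd6 -0.09 F [ 3.3  1.  -2.5]
22.0 T [ 0.027 -0.786 -0.194] eff6 -0.1904 q6 91.252 qd6 0.1 F [ 3.2 -0.5 -1.2]
22.05 T [ 0.092 -0.887 -0.22 ] eff6 -0.1957 q6 91.253 qd6 -0.04 F [ 3.8  0.7 -0.1]
```

Emit:
{"name": "apply_moves", "arguments": {
  "commands": [
    [0,0.0003,0,0.03,-1],
    [0,0.0003,0,0.06,-1],
    [0,0.0003,0,0.09,-1]
  ]
}}

```text
time: 22.35
ee_pos: [0.5644, -0.2023, 0.0682]
tcp_rot: [165.2, 89.6, 48.8]
wrist_force: [2.0, 1.4, -0.9]
opening: 0.0324
```

```bash
python3 - <<'E'
from h import *
one(8)
E
```

```text
22.35 T [ 0.115 -0.421  0.222] eff6 -0.2635 q6 96.553 qd6 17.0 F [ 2.   1.4 -0.9]
22.4 T [ 0.093 -0.361  0.039] eff6 -0.2227 q6 96.654 qd6 -3.44 F [1.3 1.4 0.7]
22.45 T [ 0.191 -0.338 -0.138] eff6 0.3043 q6 96.503 qd6 -2.03 F [2.1 2.2 0.5]
22.5 T [ 0.216 -0.335 -0.155] eff6 0.0404 q6 96.44 qd6 -0.69 F [1.6 2.8 0.5]
22.55 T [ 0.18  -0.172 -0.109] eff6 -0.0752 q6 96.417 qd6 -0.26 F [1.8 3.1 0.4]
22.6 T [ 0.317 -0.201 -0.168] eff6 -0.1203 q6 96.407 qd6 -0.09 F [1.4 2.5 0.9]
22.65 T [ 0.232 -0.15  -0.161] eff6 -0.1371 q6 96.405 qd6 -0.03 F [0.6 1.1 1.1]
22.7 T [ 0.27  -0.15  -0.095] eff6 -0.1432 q6 96.404 qd6 0.15 F [0.1 2.2 1.5]
```

Paused effort rose by 0.053 N m (from -0.196 to -0.143), so the carrier has just met the pin. One small step more.

Emit:
{"name": "apply_moves", "arguments": {
  "commands": [
    [0,0,0,0.03,-1],
    [0,0,0,0.06,-1]
  ]
}}

```text
time: 22.9
ee_pos: [0.5644, -0.2023, 0.0682]
tcp_rot: [168.0, 89.6, 48.2]
wrist_force: [2.0, 1.3, 1.9]
opening: 0.0324
```

```bash
python3 - <<'E'
from h import *
one(8)
E
```

```text
22.9 T [ 0.102 -0.329  0.299] eff6 -0.2701 q6 99.964 qd6 17.24 F [2.  1.3 1.9]
22.95 T [ 0.174 -0.331  0.087] eff6 -0.2077 q6 100.068 qd6 -3.4 F [0.6 2.2 0.2]
23.0 T [ 0.156 -0.276 -0.117] eff6 0.3382 q6 99.928 qd6 -1.87 F [ 1.8  0.1 -0.2]
23.05 T [ 0.168 -0.303 -0.171] eff6 0.0606 q6 99.867 qd6 -0.71 F [0.8 1.3 0.6]
23.1 T [ 0.178 -0.313 -0.158] eff6 -0.0501 q6 99.845 qd6 -0.15 F [2.2 1.4 0.6]
23.15 T [ 0.149 -0.356 -0.127] eff6 -0.092 q6 99.838 qd6 0.02 F [1.5 1.2 0.3]
23.2 T [ 0.184 -0.289 -0.122] eff6 -0.1075 q6 99.838 qd6 0.06 F [1.9 1.1 0.1]
23.25 T [ 0.173 -0.362 -0.096] eff6 -0.1114 q6 99.837 qd6 0.03 F [0.5 1.5 0.6]
```

Emit:
{"name": "apply_moves", "arguments": {
  "commands": [
    [0,0,0,0.03,-1]
  ]
}}

```text
time: 23.35
ee_pos: [0.5644, -0.2023, 0.0682]
tcp_rot: [169.9, 89.6, 48.4]
wrist_force: [1.7, 1.8, 1.6]
opening: 0.0325
```

```bash
python3 - <<'E'
from h import *
one(9)
E
```

```text
23.35 T [ 0.05  -0.389  0.269] eff6 -0.5899 q6 101.589 qd6 19.11 F [1.7 1.8 1.6]
23.4 T [ 0.089 -0.363  0.131] eff6 -0.3386 q6 101.759 qd6 -2.52 F [2.3 2.  0.1]
23.45 T [ 0.185 -0.35  -0.012] eff6 0.3556 q6 101.639 qd6 -1.75 F [ 2.4  1.4 -0.6]
23.5 T [ 0.171 -0.35  -0.083] eff6 0.099 q6 101.585 qd6 -0.52 F [2.1 1.8 0.2]
23.55 T [ 0.171 -0.366 -0.095] eff6 -0.0302 q6 101.568 qd6 -0.11 F [1.9 1.7 0.5]
23.6 T [ 0.163 -0.348 -0.099] eff6 -0.0743 q6 101.561 qd6 -0.06 F [1.8 2.9 0.6]
23.65 T [ 0.149 -0.346 -0.132] eff6 -0.0882 q6 101.561 qd6 -0.03 F [1.4 2.  0.5]
23.7 T [ 0.14  -0.274 -0.082] eff6 -0.0928 q6 101.557 qd6 0.03 F [ 1.7  1.2 -0.1]
23.75 T [ 0.152 -0.315 -0.043] eff6 -0.0946 q6 101.558 qd6 -0.03 F [ 1.   1.9 -0.1]
```

Paused, it now reads +0.101 N m above free turning, mid-window. Release and retreat.

Emit:
{"name": "apply_moves", "arguments": {
  "commands": [
    [0,0,0,0,-0.2],
    [0,0,0,0,0],
    [0,0,0,0,0.3],
    [0,0,0,0,0.4],
    [-0.01,0,0,0,0.4],
    [-0.04,0,0,0,0.4],
    [-0.08,0,0,0,0.4],
    [-0.12,0,0,0,0.4],
    [-0.15,0,0,0,0.4],
    [-0.15,0,0,0,0.4],
    [-0.15,0,0,0,0.4]
  ]
}}

```text
time: 24.85
ee_pos: [0.5641, -0.2032, 0.2193]
tcp_rot: [156.2, 89.6, 34.8]
wrist_force: [-0.0, 0.3, -0.4]
opening: 0.06
```

```bash
python3 - <<'E'
from h import *
plan([.5637,-.2022,.067],0)
t=snap('top','top3.png')['frame']; s=snap('side','side3.png')
w=wristcam('w6.png'); W=cloud(w);Z=W[...,2];g=w['frame'].astype(int)
b=(g[...,0]>g[...,2]+50)&(abs(W[...,0]-.563)<.03)&(abs(W[...,1]+.065)<.03)&(Z>.07)
if b.any(): print('block',W[b].mean(0).round(4))
o=np.zeros((480,800,3),np.uint8)
o[:300,:400]=cv2.resize(w['frame'],(400,300)); o[:300,400:]=cv2.resize(s['frame'][225:375,270:470],(400,300))
o[300:,:]=cv2.resize(t[205:295,260:510],(800,288))[:180] if 0 else cv2.resize(t[225:279,265:505],(800,180))
cv2.imwrite('pics/f.png',o)
a=cv2.imread('pics/top0.png'); d=cv2.absdiff(a,t).max(2)
for n,(x0,y0,x1,y1) in dict(obj=(465,243,495,265),bottle=(215,132,255,170),dish=(295,124,348,178),box=(374,115,420,172)).items(): print(n,'changed px',(d[y0:y1,x0:x1]>40).sum())
E
```

```text
t 24.85 p [ 0.5641 -0.2032  0.2193] q6 101.5 q1 -20.0 jaw -31.44 shift [ 0.1523 -0.0013  0.0004] roll rad [-0.549 -3.69   2.593] F [-0.01  0.26 -0.4 ] T [-0.037  0.011 -0.026] open 0.06
[[0.006, 0.853, -0.522], [0.004, -0.522, -0.853], [-1.0, 0.003, -0.007]]
block [ 0.5641 -0.0659  0.0795]
obj changed px 387
bottle changed px 0
dish changed px 0
box changed px 0
```

View pics/f.png

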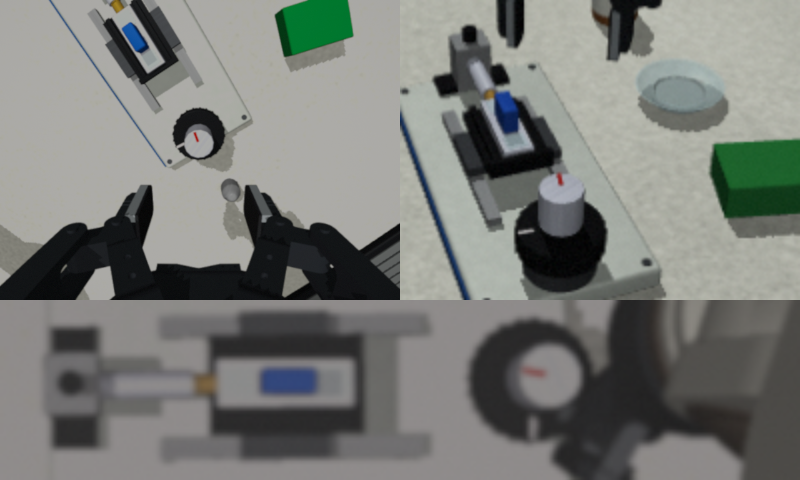

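The carrier is still flush with the closed end and touching the pin at (213,384). The white mark is at top-image (424,264), where it began. The objective's changed pixels are just the arm blocking the view; the wrist view shows it standing. Handing in.

```bash
python3 -c "
from h import *
print(bot.job_done(), bot.get_obs()['time'])"
```

```text
the job is handed in; nothing more can be done
the job is handed in; nothing more can be done
```

The job is handed in, at about 25 s of the 66 s allowed; it reported no verdict. I put the small silver/blue carrier in the channel, slid it back to the closed end (it stopped with about 6 N) and let go. I then turned only the inner knob about 1.74 rad clockwise and released it.

**Pin push:** paused joint-6 effort was 0.10 N m above free turning, inside the 0.07 to 0.13 window. That suggests roughly 8 N on the pin; I had no direct force reading. The wrist torque while turning rose 0.09 N m one step earlier. It read lower, about 0.07, on the short last step, where noise is about 0.02.

**Final pictures:**
- The carrier is against the closed end and touching the pin, and the gripper is clear of everything.
- The white outer mark is at the same pixel as at the start, judged by eye.
- The bottle, dish and slide box are unchanged.
- **Objective:** this check failed because the arm hid it in the top camera. The wrist view shows it standing, but I did not measure its position.

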